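# Work the pedal bin for full hands

### The job

Two small steel pedal bins stand on the chart table, one square and one round: press down the pedal of the square bin until its lid is fully up, keep it up for three seconds while I drop the galley scraps in, then ease the pedal up again so that the lid comes down slowly and shuts without slamming. Work the lid by its pedal alone, pick nothing up, do not shove or tip the bin, and leave the round bin and everything else on the table as they stand.

Things in the scene. Friction and masses are not known exactly. Their poses are not given: they have to be found in the camera images.
- square_bin: The square pedal bin to be worked, loose on the table, 1.8 kg. Steel shell 130 x 130 mm on a black plinth 34 mm high, rim at 182 mm, shut lid's top at 200 mm. Origin: centre of its underside. -x points out of its front, where the pedal is (front wall at x = -65 mm), +x to the hinge and black spine at the back, +z up. The pedal side faces the robot (its -x), give or take 0.55 rad.
- square_pedal: The square bin's pedal: a lever out of a slot in the plinth's front with a ribbed tread 46 mm long, 56 mm wide, 6 mm thick, 75 to 121 mm in front of the bin's centre. Origin: its pivot, at bin x = +30 mm, height 16 mm. Goes down 0.15 rad to its own stop, just clear of the table. Takes 2 to 8 N; no spring or catch: the lid's weight alone drives it up again.
- square_tread (a point): Middle of the upper face of the square bin's tread, 98 mm in front of the bin's centre; about 34 mm above the table with the lid shut, 14 mm with it fully up. Moves with the pedal. The bin's front wall stands 33 mm behind it and reaches up to 182 mm, so a wide gripper must lean away from the bin.
- square_lid (a joint): Opening of the square bin's lid in rad: 0 shut, 1.15 fully up, at its stop. Linked to the pedal: it turns 7.67 times as far, about 0.06 rad for each mm that the tread's middle goes down. The lid weighs about 0.12 kg and drops shut at once if the pedal is let go.
- square_lid_front (a point): Middle of the front edge of the square bin's lid, 137 mm in front of its hinge. The hinge lies at bin x = +69 mm, 187 mm above the table. The lid opens up and back.
- round_bin: The other pedal bin, of the same steel and the same height, with a round shell 130 mm across, a round lid and the same pedal. Not to be worked. Origin: centre of its underside; -x points out of its pedal side.
- round_lid (a joint): Opening of the round bin's lid in rad: 0 shut, 1.15 fully up. Stays shut.
- binocular_case: Blue polycarbonate binocular case with a black snap latch, 150 x 160 x 81 mm, lying at the back left. Origin: centre of the underside.
- monocular: Black rubber-armoured monocular lying on its side nearest the robot, 122 mm long, 42 mm thick. Origin: under its middle, on the table; its length is its x axis.
- coaster: Green ceramic coaster, 94 mm across and 7 mm high, between the bins. Origin: centre of the underside.
- mug: Stainless steel mug standing on the coaster, 76 mm across and 88 mm high, handle on its +y side (toward the robot). Origin: centre of the underside.
- torch: Aluminium torch lying at the right, 150 mm long, 38 mm thick at the head. Origin: under its middle, on the table; its length is its x axis.
- handheld_radio: Black hand-held radio standing upright at the back right, 40 x 60 x 125 mm, with a stub aerial up to 204 mm. Origin: centre of the underside.
- tea_tin: Plain metal tea tin at the left, 79 mm across, 113 mm high. Origin: centre of the underside.
Mind the look-alikes: they are no part of the job. What is shaped like the square_bin but purple is not meant.

How it is judged:
On the way, in this order (a step that is already met when the one before it is completed fails the run):
1. the square bin's lid is fully up (over 1.0 of 1.15 rad) with the fingers on its pedal, for 2.5 s on end (value of joint square_lid above 1 rad and contact force between the fingers and square_pedal above 0.3 N), for 2.5 s.
2. the lid is shut again (value of joint square_lid below 0.06 rad), for 0.2 s.
At the end, for the whole second after the job is handed in: Both lids shut (under 0.06 rad), the square bin upright (within 0.05 rad), at rest and within 30 mm of where it stood, the round bin and all other things within 30 mm of where they stood (value of joint each of square_lid, round_lid below 0.06 rad and distance of each of square_bin, round_bin, binocular_case, monocular, coaster, mug, torch, handheld_radio, tea_tin from where it was at the start of the episode below 0.03 m and angle between square_bin's own z axis and vertical below 0.05 rad and linear speed of square_bin below 0.02 m/s); the robot touches nothing.
It fails at once if the lid slams: it comes down faster than 3.0 rad/s (velocity of joint square_lid below -3 rad/s).
It fails at once if the round bin's lid is opened (value of joint round_lid above 0.15 rad).
It fails at once if the square bin is lifted, tipped (0.15 rad) or shoved (30 mm) (angle between square_bin's own z axis and vertical above 0.15 rad or distance of square_bin from where it was at the start of the episode above 0.03 m).
It fails at once if another thing is picked up, knocked over or moved by 30 mm (distance of any of binocular_case, monocular, coaster, mug, torch, handheld_radio, tea_tin, round_bin from where it was at the start of the episode above 0.03 m or angle between any of mug, handheld_radio, tea_tin, round_bin's own z axis and vertical above 0.4 rad).
It also fails if it takes over 48 s, if anything falls off the work surface, if the arm or the gripper's body presses on something with over 40 N, if the wrist force passes 120 N, or if a joint passes its speed limit or range.

### The arm

A 6-joint arm with a two-finger parallel gripper is mounted at the origin on the work surface. World frame = base frame: x ahead of the robot, y to its left, z up, the work surface at z = 0. Lengths are in m, angles in rad, forces in N, time in s.
With the tool pointing down it reaches from about 0.25 to 0.775 m from the base axis. Payload 8.9 kg.
Tool frame: the origin (TCP) lies midway between the tips of the shut fingers; the grasp point (between the pads) lies 19 mm behind it (robot.grip_depth is the distance from the TCP to the grasp point, in m); z points along the fingers, y is the direction in which the jaws open and shut (so a half turn about z gives the same grasp; the last joint's range is limited). The gripper opens to 85 mm and grips with 20 to 120 N. Pads are 22 mm wide; open, the fingers measure 114 mm over their backs; the gripper's body (76 mm by 85 mm) begins 54 mm behind the grasp point. The pads swing forward as they close: fully open they stand 13 mm farther back than shut.
Start: joints at [1.103, 0.291, -0.153, 1.127, 0, 1.431], TCP at [0.17, 0.497, 0.231] pointing down, gripper open.
Joint ranges: [-2.52, 2.52], [-0.91, 1.74], [-1.3, 1.37], [-1.96, 2.02], [-1.52, 1.47], [-3.14, 3.14]. Speed limits (rad/s): [2.22, 2.22, 2.79, 3.14, 3.14, 3.14].

### API

Orientations are given as a unit quaternion [w, x, y, z].
In Python, from plant import robot gives the robot as it stands. The module is installed in compiled form; this text tells all that it offers.
- The arm moves only by the tool servo_tool, never from a script. Its argument "targets" is a list of rows, each an object with "travel": the shift along the tool's x, y, z in mm, a list of three; "turn": the turn about the tool's z in rad. In form: [{"travel": [dx, dy, dz], "turn": turn}, ...]. A call has 1 to 5 rows; each row shifts and turns the commanded pose from where the row before left it, along the tool's axes as they then stand; what a row does not reach is not made up. A row lasts 1/12 s, in which the tool goes at most 41.7 mm and 7.16 degrees, less where a joint would pass 70% of its speed; a pose out of reach is approached as far as the arm can. A call is refused whole if a number of a shift passes 41.7 or a number of a turn 0.125, either way. A call with a gripper value outside its range is refused whole. "fingers" is the opening, from -1 (shut) to 1 (fully open), so that 0 is half open, set as the call begins (left out, the last holds). The fingers move at their own pace and stop on an object; "squeeze" is the grip in N (left out, the last holds). Time passes only in rows, so rows that do not move let the fingers close. It gives the time, the measured TCP pose, the force and the opening at its end, in the units of the state.
- robot.read_state(): the state, without advancing time (a new reading comes with each control period).
- robot.read_camera(name): name is "side" or "top" or "wrist"; returns a dict with "img" (384x512x3 uint8, blue, green, red), "intrinsics" (3x3 intrinsics, pixels), "R" (3x3) and "t" (3): a world point X has camera coordinates R X + t. Camera axes: x right, y down, z forward; pixel columns grow to the right and rows downward; lengths in m; the calibration is good to about 2 mm. A picture is of the moment at which its call begins. There is no depth.
- robot.job_done(): hands the job in, once; it reports no verdict.
The state is a dict: "t": time; "q": joint angles; "joint_vel": joint speeds; "tau": joint torques, N m; "ee_pos": TCP position; "ee_rot": TCP orientation; "ft_force": force on the tool from outside, world axes, zero at the start; "moment": the same for the moment, N m; "opening": opening from 0.0 (shut) to 1.0 (fully open).
Only numpy, scipy, OpenCV 4.12 (cv2) and the standard library are available. Lean on these libraries where they do the work, as an engineer would, in place of code of your own. Each camera call takes 0.05 s, during which the arm holds its last target.

## Working session

There is one attempt and no reset: what is moved stays moved. The work goes in short steps, Python scripts to look and compute and a tool call to move; the robot and the scene stay as the last step left them, time stands still between calls to the robot, and variables do not carry over. Pictures are saved under pics/ and viewed, and the job is handed in when it is done.

Besides the shell and the picture viewer there is one more tool, called after "Emit:" as name([rows], argument=value, ...), one row to a line, values as JSON. servo_tool: Moves the arm, as the interface text tells. Its arguments: {"type":"object","properties":{"targets":{"type":"array"},"fingers":{"type":"number"},"squeeze":{"type":"number"}},"required":["targets"]}

```bash
mkdir -p pics; python3 - <<'E'
from plant import robot
import cv2,numpy as np
s=robot.read_state()
print({k:np.round(v,3).tolist() for k,v in s.items()}, robot.grip_depth)
for n in("side","top","wrist"):
    c=robot.read_camera(n); cv2.imwrite(f"pics/{n}0.png",c["img"]); np.savez(f"{n}0.npz",**c)
    print(n,np.round(c["intrinsics"],1).tolist(),np.round(c["R"],3).tolist(),np.round(c["t"],3).tolist())
E
```

```text
{'t': 0.0, 'q': [1.103, 0.291, -0.154, 1.127, -0.0, 1.432], 'joint_vel': [0.0, -0.002, 0.001, -0.002, -0.001, -0.003], 'tau': [-0.001, -53.714, 33.137, 0.016, -0.0, 0.0], 'ee_pos': [0.169, 0.496, 0.231], 'ee_rot': [-0.0, 0.164, 0.987, -0.001], 'ft_force': [-0.03, 0.247, 0.51], 'moment': [-0.002, -0.001, 0.028], 'opening': 0.999} 0.0187
side [[437.6, 0.0, 253.7], [0.0, 437.6, 197.4], [0.0, 0.0, 1.0]] [[-0.979, 0.204, 0.002], [0.191, 0.924, -0.332], [-0.069, -0.325, -0.943]] [0.518, -0.05, 1.743]
top [[438.7, 0.0, 254.6], [0.0, 438.7, 187.0], [0.0, 0.0, 1.0]] [[0.026, -1.0, 0.015], [-0.99, -0.028, -0.139], [0.139, -0.012, -0.99]] [-0.007, 0.545, 1.389]
wrist [[330.2, 0.0, 255.1], [0.0, 330.2, 197.5], [0.0, 0.0, 1.0]] [[0.322, 0.947, -0.002], [0.908, -0.308, 0.283], [0.267, -0.092, -0.959]] [-0.523, -0.037, 0.38]
```

View pics/side0.png

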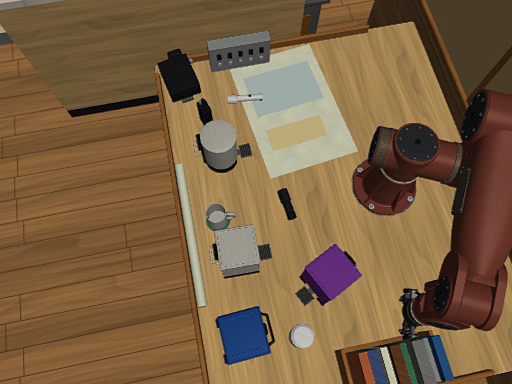

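View pics/top0.png

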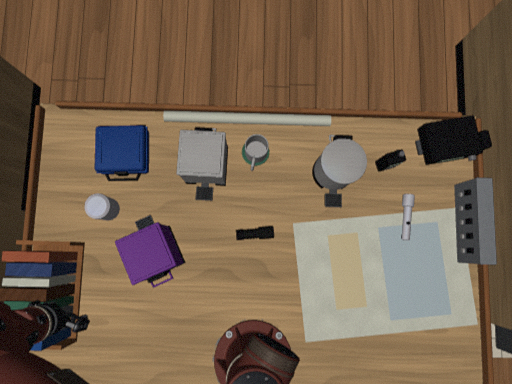

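View pics/wrist0.png

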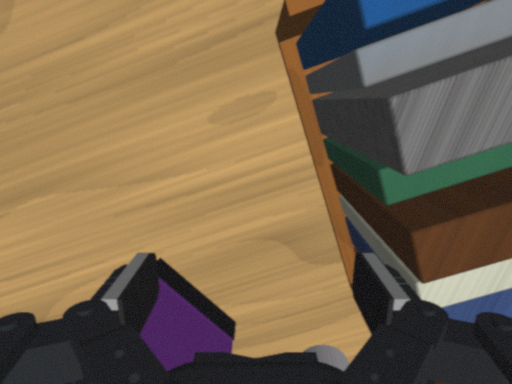

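The top view shows the steel square bin's lid at about (203,155) and its tread at (204,193). The purple decoy is at (150,253) and the round bin at (342,163). I'll enlarge the bin.

```bash
python3 - <<'E'
import cv2,numpy as np
a=cv2.imread("pics/top0.png")[120:210,160:250]; b=cv2.imread("pics/side0.png")[210:290,200:290]
a=cv2.resize(a,None,fx=6,fy=6,interpolation=cv2.INTER_CUBIC);b=cv2.resize(b,None,fx=6,fy=6,interpolation=cv2.INTER_CUBIC)
cv2.imwrite("pics/c_top.png",a);cv2.imwrite("pics/c_side.png",b)
E
```

```text
(no output)
```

View pics/c_top.png

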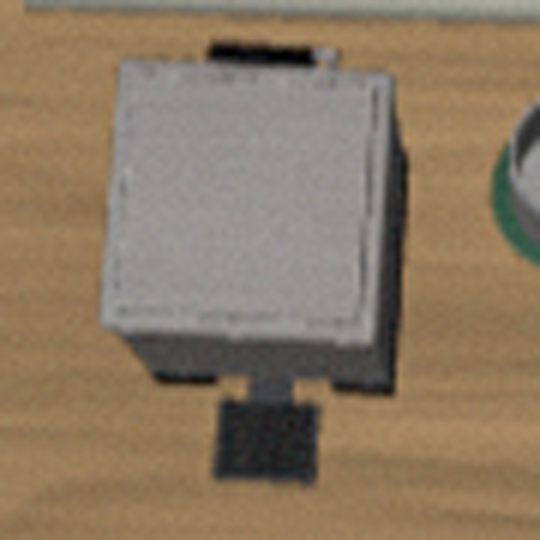

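View pics/c_side.png

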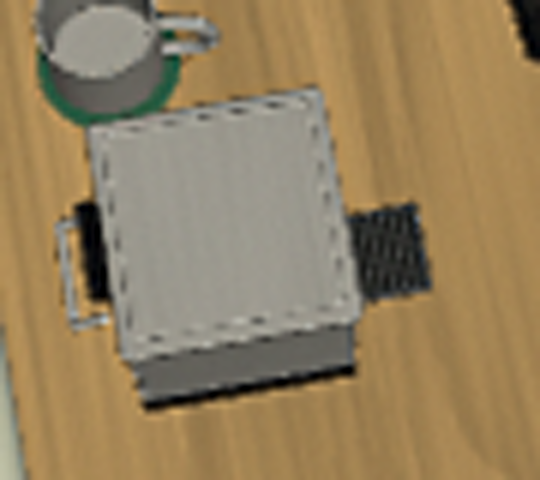

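```bash
cat > h.py <<'E'
import numpy as np,cv2
def P(c): return c["intrinsics"]@np.c_[c["R"],c["t"]]
def tri(c1,c2,p1,p2):
    X=cv2.triangulatePoints(P(c1),P(c2),np.array(p1,float).T,np.array(p2,float).T); X=(X[:3]/X[3]).T
    for c,p in((c1,p1),(c2,p2)):
        q=(P(c)@np.c_[X,np.ones(len(X))].T); q=(q[:2]/q[2]).T
        print("reproj",np.round(np.abs(q-p).max(1),2))
    return X
def plane(c,p,z):
    M=P(c); H=M[:,[0,1,3]].copy(); H[:,2]+=M[:,2]*z
    q=np.linalg.solve(H,np.c_[np.array(p,float),np.ones(len(p))].T); return (q[:2]/q[2]).T
E
python3 - <<'E'
from h import *
ct,cs=np.load("top0.npz"),np.load("side0.npz")
f=lambda L,o:(np.array(L,float)+.5)/6-.5+o
t=f([(120,62),(393,76),(375,345),(103,327),(314,484),(212,478)],[160,120])
s=f([(125,360),(90,128),(322,90),(362,322),(417,204),(430,290)],[200,210])
X=tri(ct,cs,t,s);print(np.round(X*1000))
tr=f([(218,401),(319,404),(314,484),(212,478)],[160,120])
T=plane(ct,tr,.034);print(np.round(T*1000),T.mean(0))
L=plane(ct,t[:4],.198);print(np.round(L*1000),L.mean(0))
u=L[0]+L[1]-L[2]-L[3];print("yaw lid top",np.arctan2(u[1],u[0]))
L2=plane(cs,s[:4],.198);u=L2[0]+L2[1]-L2[2]-L2[3];print(L2.mean(0),"yaw side",np.arctan2(u[1],u[0]))
print("tread yaw",np.arctan2(*(T[0]+T[1]-T[2]-T[3])[::-1]))
# coarse others at top
print(np.round(plane(ct,[(256,152),(256,233),(150,253),(180,258),(182,245),(118,242),(130,283),(145,222),(97,207),(122,150),(333,200),(70,250)],.0)*1000))
E
```

```text
reproj [0.19 0.02 0.09 0.04 0.07 0.36]
reproj [0.19 0.02 0.09 0.04 0.07 0.36]
[[690. 236. 183.]
 [686. 102. 183.]
 [552. 106. 179.]
 [558. 240. 174.]
 [500. 146.  21.]
 [503. 201.  20.]]
[[542. 199.]
 [542. 144.]
 [498. 145.]
 [500. 200.]] [0.52073243 0.17219107]
[[685. 234.]
 [682. 101.]
 [549. 105.]
 [554. 236.]] [0.61765967 0.16870053]
yaw lid top -0.021189110233177946
[0.62212244 0.17484475] yaw side -0.04044208482722368
tread yaw -0.027418956291633247
[[ 670.    6.]
 [ 398.   -1.]
 [ 324.  343.]
 [ 310.  244.]
 [ 352.  240.]
 [ 357.  449.]
 [ 226.  401.]
 [ 424.  365.]
 [ 469.  526.]
 [ 664.  457.]
 [ 514. -255.]
 [ 327.  603.]]
```

Emit:
servo_tool([
  {"travel": [0, 0, -35], "turn": 0},
  {"travel": [0, 0, -35], "turn": 0},
  {"travel": [-35, -19, 0], "turn": 0},
  {"travel": [-35, -19, 0], "turn": 0},
  {"travel": [-35, -19, 0], "turn": 0},
], fingers=1)

```text
t: 0.57
ee_pos: [0.251, 0.4084, 0.3017]
ee_rot: [0.0, 0.163, 0.987, 0.0]
ft_force: [0.7, 0.2, -0.4]
opening: 1.003
```

Emit:
servo_tool([
  {"travel": [-35, -19, 0], "turn": 0},
  {"travel": [-35, -19, 0], "turn": 0},
  {"travel": [-35, -19, 0], "turn": 0},
  {"travel": [-35, -19, 0], "turn": 0},
  {"travel": [-35, -19, 0], "turn": 0},
])

```text
t: 0.98
ee_pos: [0.3863, 0.2609, 0.3013]
ee_rot: [-0.0, 0.164, 0.987, 0.0]
ft_force: [1.8, 1.3, -0.1]
opening: 1.001
```

Emit:
servo_tool([
  {"travel": [-35, -19, 0], "turn": 0},
  {"travel": [-35, -19, 0], "turn": 0},
  {"travel": [-35, -19, 0], "turn": 0},
  {"travel": [0, 0, 0], "turn": 0.12},
  {"travel": [0, 0, 0], "turn": 0.12},
])

```text
t: 1.4
ee_pos: [0.4676, 0.1727, 0.3007]
ee_rot: [-0.0, 0.285, 0.959, -0.0]
ft_force: [-1.2, 0.5, 0.0]
opening: 1.0
```

Emit:
servo_tool([
  {"travel": [0, 0, 0], "turn": 0.12},
  {"travel": [0, 0, 0], "turn": 0.12},
  {"travel": [0, 0, 0], "turn": 0.12},
  {"travel": [0, 0, 0], "turn": 0.12},
  {"travel": [0, 0, 0], "turn": 0.12},
])

```text
t: 1.82
ee_pos: [0.4663, 0.1747, 0.3011]
ee_rot: [-0.0, 0.554, 0.832, -0.0]
ft_force: [-0.5, 0.6, -0.5]
opening: 0.999
```

Emit:
servo_tool([
  {"travel": [0, 0, 0], "turn": 0.12},
  {"travel": [0, 0, 0], "turn": 0.12},
  {"travel": [0, 0, 0], "turn": 0.12},
  {"travel": [0, 0, 0], "turn": 0.07},
  {"travel": [0, 0, 0], "turn": 0},
])

```text
t: 2.23
ee_pos: [0.4663, 0.1747, 0.3011]
ee_rot: [-0.0, 0.718, 0.696, -0.0]
ft_force: [0.2, -1.4, -0.2]
opening: 0.999
```

```bash
python3 - <<'E'
from plant import robot
import cv2,numpy as np
for n in("wrist","side","top"):
    c=robot.read_camera(n); cv2.imwrite(f"pics/{n}1.png",c["img"]); np.savez(f"{n}1.npz",**c)
cv2.imwrite("pics/top1c.png",cv2.resize(cv2.imread("pics/top1.png")[110:310,100:300],None,fx=3,fy=3,interpolation=cv2.INTER_CUBIC))
E
```

```text
(no output)
```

View pics/wrist1.png

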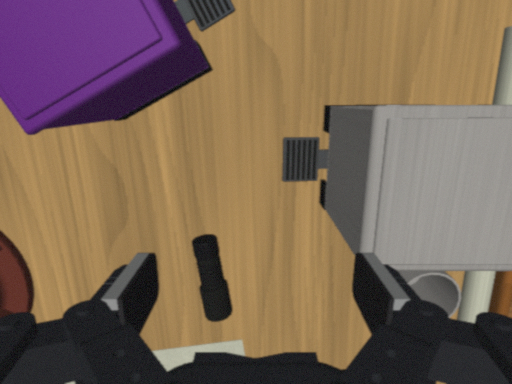

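View pics/side1.png

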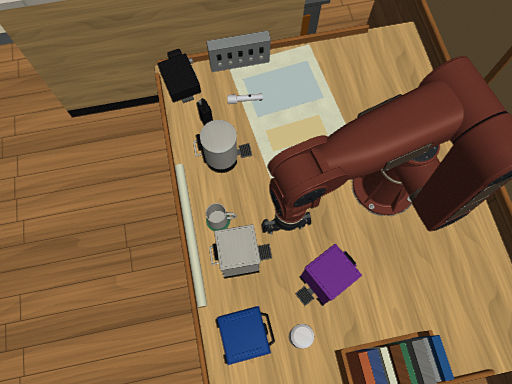

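View pics/top1c.png

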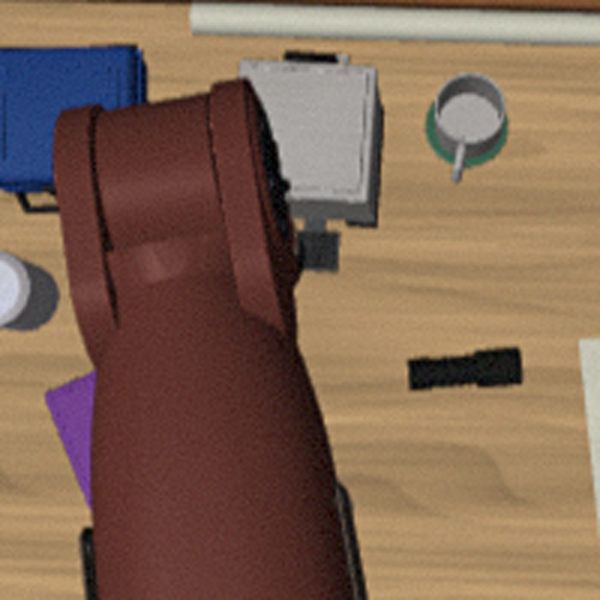

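Wrist view: the tread spans columns 283–319 and rows 138–181, with the bin lid to its right. The purple bin is at top left and clear, and the monocular is at (211,278). I'll enlarge the tread and triangulate it.

```bash
python3 - <<'E'
import cv2
a=cv2.imread("pics/wrist1.png")[90:290,265:400]
cv2.imwrite("pics/w1c.png",cv2.resize(a,None,fx=3,fy=3,interpolation=cv2.INTER_CUBIC))
E
```

```text
(no output)
```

View pics/w1c.png

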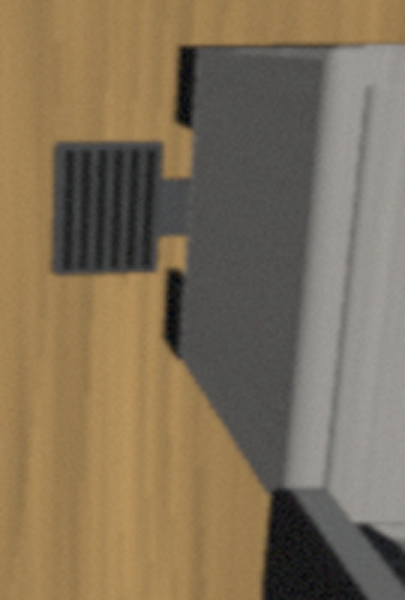

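```bash
python3 - <<'E'
from h import *
ct,cs,cw=np.load("top0.npz"),np.load("side0.npz"),np.load("wrist1.npz")
f=lambda L,o,k:(np.array(L,float)+.5)/k-.5+o
w=f([(55,142),(162,142),(157,270),(52,272)],[265,90],3)
t=f([(218+0,401),(319,404),(314,484),(212,478)],[160,120],6)
# match: top order farleft, farright, nearright, nearleft ; wrist: near+y, far+y, far-y, near-y
t2=t[[3,0,1,2]]
X=tri(ct,cw,t2,w);print(np.round(X*1000),X.mean(0))
T=plane(cw,w,.034);print("wrist z=34",np.round(T*1000),T.mean(0))
u=T[1]+T[2]-T[0]-T[3];print(np.arctan2(u[1],u[0]))
# plinth front bottom corners
pb=f([(179,125),(166,340),(181,358),(181,46)],[265,90],3)
print("plinth z0/34",np.round(plane(cw,pb,0.)*1000).tolist(),np.round(plane(cw,pb,.034)*1000).tolist())
C=-cw["R"].T@cw["t"];print("cam",C)
# mono
print(np.round(plane(cw,[(205,237),(218,318),(205,65),(35,132)],.04)*1000), np.round(plane(cw,[(211,70),(30,132)],.2)*1000))
E
```

```text
reproj [0.02 0.24 0.17 0.03]
reproj [0.1  1.08 0.76 0.15]
[[501. 201.  31.]
 [543. 199.  33.]
 [543. 145.  30.]
 [499. 145.  31.]] [0.52147517 0.1725407  0.03105738]
wrist z=34 [[500. 201.]
 [544. 200.]
 [543. 146.]
 [499. 146.]] [0.52175178 0.17318376]
-0.019885995786919426
plinth z0/34 [[558.0, 203.0], [555.0, 104.0], [562.0, 94.0], [558.0, 237.0]] [[551.0, 206.0], [548.0, 114.0], [555.0, 106.0], [551.0, 237.0]]
cam [0.46744737 0.24543329 0.44455667]
[[396.  74.]
 [405. -52.]
 [411. 286.]
 [201. 216.]] [[437. 266.]
 [303. 228.]]
```

```bash
python3 - <<'E'
from h import *
import cv2
ct,cw=np.load("top0.npz"),np.load("wrist1.npz")
print(np.round(plane(ct,[(182,262),(168,224),(118,242),(132,283),(155,218)],.19)*1000).tolist())
print(np.round(plane(cw,[(209,69),(125,118)],.0)*1000).tolist())
a=cv2.imread("pics/top0.png")[205:300,100:195]
cv2.imwrite("pics/pc.png",cv2.resize(a,None,fx=6,fy=6,interpolation=cv2.INTER_CUBIC))
E
```

```text
[[304.0, 209.0], [410.0, 255.0], [355.0, 393.0], [242.0, 346.0], [426.0, 293.0]]
[[411.0, 285.0], [296.0, 228.0]]
```

View pics/pc.png

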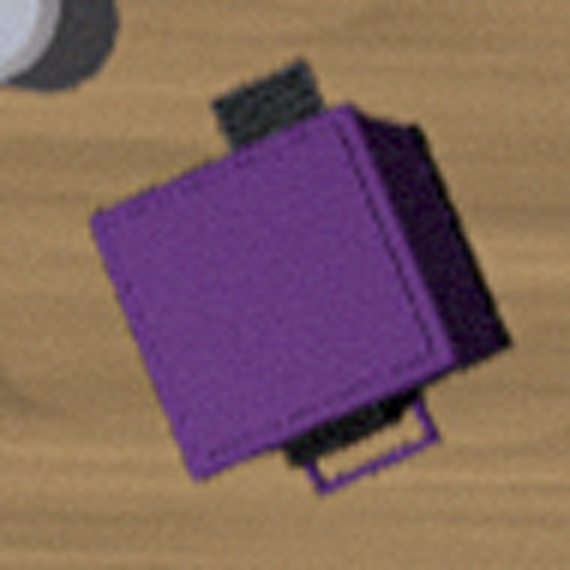

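```bash
python3 - <<'E'
import cv2
a=cv2.imread("pics/side1.png")[150:290,210:350]
cv2.imwrite("pics/s1c.png",cv2.resize(a,None,fx=5,fy=5,interpolation=cv2.INTER_CUBIC)[:600])
b=cv2.imread("pics/wrist1.png")[230:384]
cv2.imwrite("pics/w1d.png",cv2.resize(b,None,fx=1.5,fy=1.5,interpolation=cv2.INTER_CUBIC))
E
```

```text
(no output)
```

View pics/s1c.png

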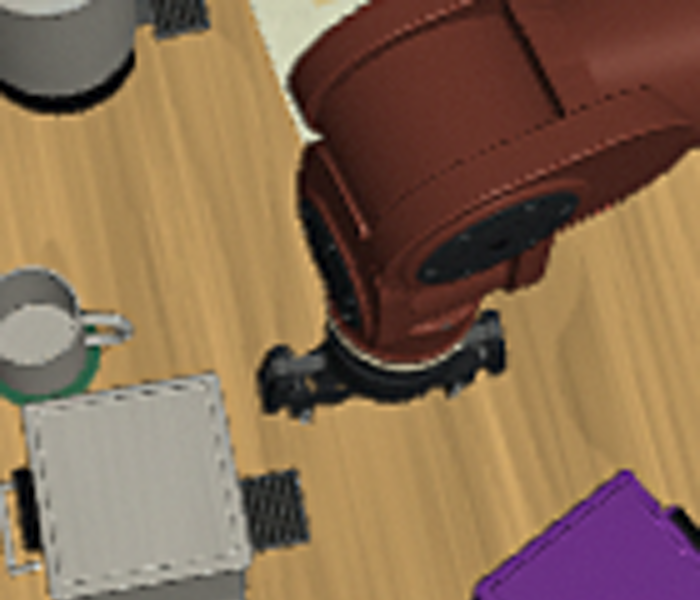

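View pics/w1d.png

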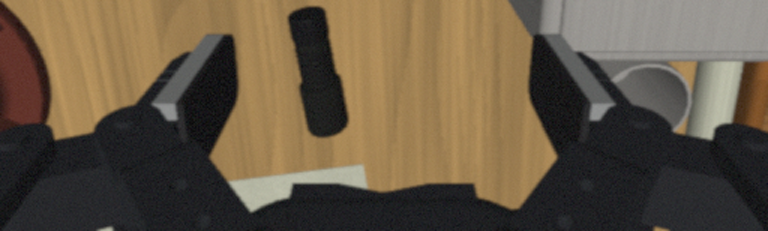

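Emit:
servo_tool([
  {"travel": [-2, -3, 0], "turn": 0},
  {"travel": [0, 0, 40], "turn": 0},
  {"travel": [0, 0, 40], "turn": 0},
  {"travel": [0, 0, 40], "turn": 0},
  {"travel": [0, 0, 0], "turn": 0},
])

```text
t: 2.8
ee_pos: [0.4585, 0.1717, 0.1751]
ee_rot: [-0.003, 0.717, 0.698, -0.005]
ft_force: [-2.2, -0.1, -0.9]
opening: 0.999
```

```bash
python3 - <<'E'
from plant import robot
import cv2,numpy as np
for n in("wrist","side"):
    c=robot.read_camera(n); cv2.imwrite(f"pics/{n}2.png",c["img"]); np.savez(f"{n}2.npz",**c)
cv2.imwrite("pics/s2c.png",cv2.resize(cv2.imread("pics/side2.png")[180:300,200:350],None,fx=5,fy=5,interpolation=cv2.INTER_CUBIC))
print(robot.read_state()["ee_pos"])
E
```

```text
[0.46252402 0.17263705 0.18151756]
```

View pics/wrist2.png

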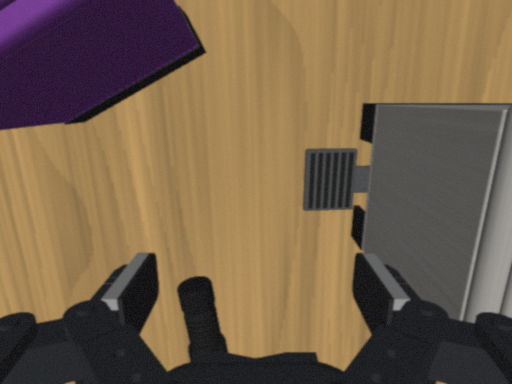

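View pics/s2c.png

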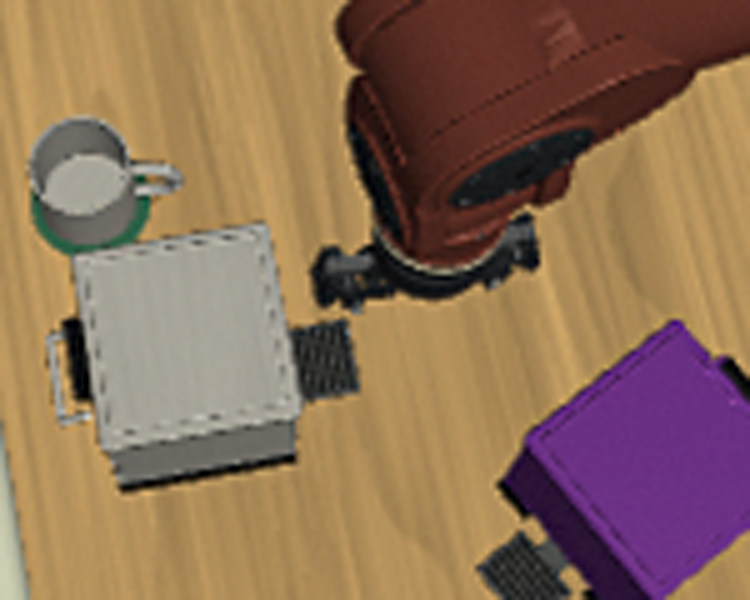

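```bash
python3 - <<'E'
from h import *
c=np.load("wrist2.npz")
tcp=np.array([.4625,.1726,.1815])
yx=np.array([np.cos(-.029),np.sin(-.029),0]); xx=np.array([-np.sin(-.029),np.cos(-.029),0])
for nm,dy,dx,dz in(("inner tip cam edge",.0425,.011,.013),("inner tip far",.0425,-.011,.013),("outer",.057,.011,.013),("knuckle73",.073,.0,.08)):
    X=tcp+dy*yx+dx*xx+np.array([0,0,dz]); q=P(c)@np.r_[X,1]; print(nm,q[:2]/q[2])
# tread remeasure
w=[(305,149),(357,149),(353,210),(304,210)]
T=plane(c,w,.034);print(np.round(T*1000),T.mean(0))
w1=np.load("wrist1.npz"); f=lambda L,o,k:(np.array(L,float)+.5)/k-.5+o
a=f([(55,142),(162,142),(157,270),(52,272)],[265,90],3)
print(np.round(tri(w1,c,a,w)*1000))
E
```

```text
inner tip cam edge [370.50873406 250.11576641]
inner tip far [365.20897399 296.98605613]
outer [406.04810109 250.38554812]
knuckle73 [599.40396948 427.09305771]
[[500. 201.]
 [544. 200.]
 [544. 144.]
 [500. 145.]] [0.52205737 0.17255524]
reproj [0.18 0.02 0.16 0.15]
reproj [0.26 0.02 0.22 0.21]
[[501. 200.  28.]
 [544. 200.  35.]
 [541. 148.  44.]
 [498. 149.  45.]]
```

Emit:
servo_tool([
  {"travel": [0, 0, 15], "turn": 0},
  {"travel": [0, 0, 30], "turn": 0},
  {"travel": [0, 0, 30], "turn": 0},
  {"travel": [0, 0, 30], "turn": 0},
  {"travel": [0, 0, 20], "turn": 0},
])

```text
t: 3.32
ee_pos: [0.4652, 0.1732, 0.0571]
ee_rot: [0.001, 0.717, 0.697, 0.001]
ft_force: [0.4, -0.4, 0.1]
opening: 0.999
```

Emit:
servo_tool([
  {"travel": [0, 0, 5], "turn": 0},
  {"travel": [0, 0, 0], "turn": 0},
  {"travel": [0, 0, 0], "turn": 0},
])

```text
t: 3.57
ee_pos: [0.4653, 0.1732, 0.0535]
ee_rot: [0.001, 0.717, 0.697, 0.001]
ft_force: [0.4, 0.0, -0.8]
opening: 1.0
```

```bash
python3 - <<'E'
from plant import robot
import cv2,numpy as np
for n in("wrist","side"):
    c=robot.read_camera(n); cv2.imwrite(f"pics/{n}3.png",c["img"]); np.savez(f"{n}3.npz",**c)
cv2.imwrite("pics/s3c.png",cv2.resize(cv2.imread("pics/side3.png")[180:300,200:350],None,fx=5,fy=5,interpolation=cv2.INTER_CUBIC))
s=robot.read_state();print(s["ee_pos"],s["ft_force"],s["ee_rot"])
E
```

```text
[0.46524538 0.17325084 0.05346982] [-0.1783749  -0.05005059  0.58356363] [0.00094447 0.71688549 0.69718864 0.00151809]
```

View pics/wrist3.png

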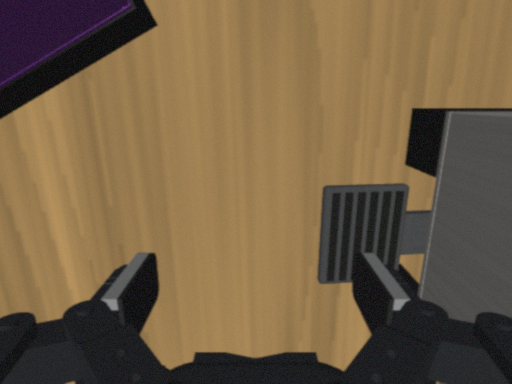

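View pics/s3c.png

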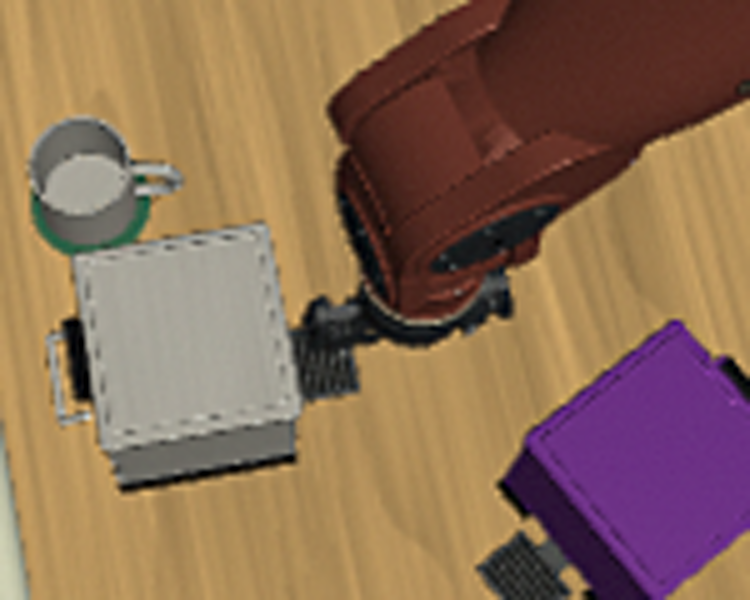

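Emit:
servo_tool([
  {"travel": [0, -2, 8], "turn": 0},
  {"travel": [0, 0, 8], "turn": 0},
  {"travel": [0, 0, 6], "turn": 0},
  {"travel": [0, 0, 4], "turn": 0},
  {"travel": [0, 0, 0], "turn": 0},
])

```text
t: 4.08
ee_pos: [0.4605, 0.1727, 0.0242]
ee_rot: [-0.0, 0.717, 0.697, -0.001]
ft_force: [-0.2, 0.4, -0.3]
opening: 1.002
```

Emit:
servo_tool([
  {"travel": [0, 0, 2], "turn": 0},
  {"travel": [0, 0, 2], "turn": 0},
  {"travel": [0, 0, 1], "turn": 0},
  {"travel": [0, 0, 0], "turn": 0},
])

```text
t: 4.42
ee_pos: [0.4614, 0.1729, 0.0204]
ee_rot: [0.0, 0.717, 0.697, 0.0]
ft_force: [-1.5, -0.3, 5.3]
opening: 1.001
```

Emit:
servo_tool([
  {"travel": [0, 0, 1], "turn": 0},
  {"travel": [0, 0, 1], "turn": 0},
  {"travel": [0, 0, 1], "turn": 0},
  {"travel": [0, 0, 0], "turn": 0},
])

```text
t: 4.75
ee_pos: [0.4611, 0.1729, 0.0174]
ee_rot: [-0.0, 0.717, 0.697, -0.0]
ft_force: [-3.1, 0.2, 5.3]
opening: 1.002
```

```bash
python3 - <<'E'
from plant import robot
import cv2,numpy as np
for n in("wrist","side"):
    c=robot.read_camera(n); cv2.imwrite(f"pics/{n}4.png",c["img"]); np.savez(f"{n}4.npz",**c)
cv2.imwrite("pics/s4c.png",cv2.resize(cv2.imread("pics/side4.png")[180:300,200:350],None,fx=5,fy=5,interpolation=cv2.INTER_CUBIC))
s=robot.read_state();print(s["ee_pos"],s["ft_force"],s["ee_rot"])
E
```

```text
[0.46114334 0.17294106 0.01753891] [-3.17356488 -0.3560432   5.34031738] [-1.00546087e-04  7.16909661e-01  6.97166067e-01 -6.06907780e-05]
```

View pics/wrist4.png

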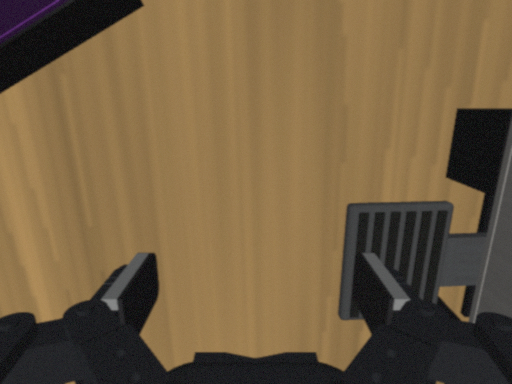

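View pics/s4c.png

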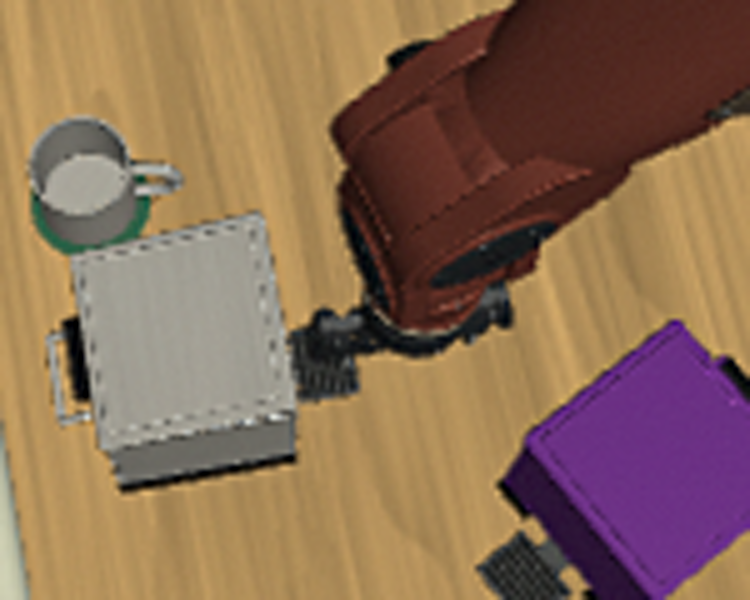

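Emit:
servo_tool([
  {"travel": [0, -0.5, 1.5], "turn": 0},
  {"travel": [0, 0, 1.5], "turn": 0},
  {"travel": [0, 0, 1.5], "turn": 0},
  {"travel": [0, 0, 1.5], "turn": 0},
  {"travel": [0, 0, 1], "turn": 0},
])

```text
t: 5.27
ee_pos: [0.4606, 0.1729, 0.0104]
ee_rot: [-0.0, 0.717, 0.697, -0.0]
ft_force: [-3.5, -0.0, 5.2]
opening: 0.997
```

Emit:
servo_tool([
  {"travel": [0, -0.3, 1.5], "turn": 0},
  {"travel": [0, 0, 1.5], "turn": 0},
  {"travel": [0, 0, 1], "turn": 0},
  {"travel": [0, 0, 1], "turn": 0},
  {"travel": [0, 0, 0], "turn": 0},
])

```text
t: 5.68
ee_pos: [0.4604, 0.1729, 0.0051]
ee_rot: [-0.0, 0.717, 0.697, -0.0]
ft_force: [-3.1, -0.5, 4.1]
opening: 1.002
```

```bash
python3 - <<'E'
from plant import robot
import cv2,numpy as np
for n in("wrist","side"):
    c=robot.read_camera(n); cv2.imwrite(f"pics/{n}5.png",c["img"]); np.savez(f"{n}5.npz",**c)
cv2.imwrite("pics/s5c.png",cv2.resize(cv2.imread("pics/side5.png")[180:300,200:350],None,fx=5,fy=5,interpolation=cv2.INTER_CUBIC))
s=robot.read_state();print(s["ee_pos"],s["ft_force"],s["ee_rot"])
E
```

```text
[0.4603936  0.17290361 0.00519855] [-3.5033557  -0.18673126  3.81181977] [-1.20152779e-04  7.16935563e-01  6.97139416e-01 -1.36499347e-04]
```

View pics/wrist5.png

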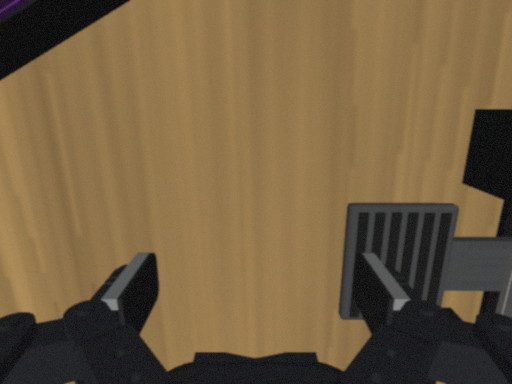

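View pics/s5c.png

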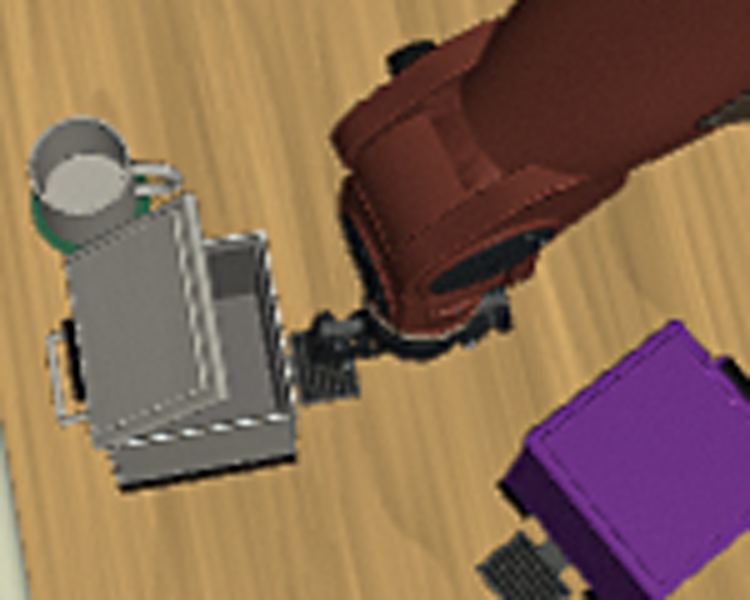

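The lid is well up (about 0.9 rad) and the bin hasn't moved. I'll ease the pedal down to its stop.

Emit:
servo_tool([
  {"travel": [0, 0, 1], "turn": 0},
  {"travel": [0, 0, 1], "turn": 0},
  {"travel": [0, 0, 1], "turn": 0},
  {"travel": [0, 0, 0], "turn": 0},
])

```text
t: 6.12
ee_pos: [0.4606, 0.1729, 0.0021]
ee_rot: [0.0, 0.717, 0.697, -0.0]
ft_force: [-1.1, -0.4, 1.6]
opening: 0.999
```

Emit:
servo_tool([
  {"travel": [0, 0, 0.7], "turn": 0},
  {"travel": [0, 0, 0], "turn": 0},
  {"travel": [0, 0, 0], "turn": 0},
])

```text
t: 6.37
ee_pos: [0.4607, 0.1729, 0.0016]
ee_rot: [0.0, 0.717, 0.697, 0.0]
ft_force: [-1.9, -0.3, 2.4]
opening: 1.001
```

```bash
python3 - <<'E'
from plant import robot
import cv2,numpy as np
for n in("side","top"):
    c=robot.read_camera(n); cv2.imwrite(f"pics/{n}6.png",c["img"]); np.savez(f"{n}6.npz",**c)
cv2.imwrite("pics/s6c.png",cv2.resize(cv2.imread("pics/side6.png")[180:300,200:350],None,fx=5,fy=5,interpolation=cv2.INTER_CUBIC))
s=robot.read_state();print(s["ee_pos"],s["ft_force"],s["t"])
# predicted front-lid edge for angles
from h import P
C=P(c:=np.load("side6.npz")); yaw=-.024; R=np.array([[np.cos(yaw),-np.sin(yaw)],[np.sin(yaw),np.cos(yaw)]])
for a in(.8,.9,1.,1.05,1.1,1.15):
    x=.069-.137*np.cos(a); z=.187+.137*np.sin(a); o=[]
    for y in(-.065,.065):
        p=np.array([.6195,.171])+R@[x,y]; q=C@np.r_[p,z,1]; o.append(((q[:2]/q[2]+.5-[200,180])*5).round().tolist())
    print(a,o)
E
```

```text
[0.46069658 0.17288629 0.00163875] [-0.98742326 -0.41417379  2.93774522] 6.4667
0.8 [[210.0, 194.0], [246.0, 392.0]]
0.9 [[193.0, 192.0], [229.0, 392.0]]
1.0 [[176.0, 192.0], [211.0, 392.0]]
1.05 [[166.0, 192.0], [201.0, 393.0]]
1.1 [[156.0, 192.0], [191.0, 393.0]]
1.15 [[147.0, 192.0], [181.0, 394.0]]
```

View pics/s6c.png

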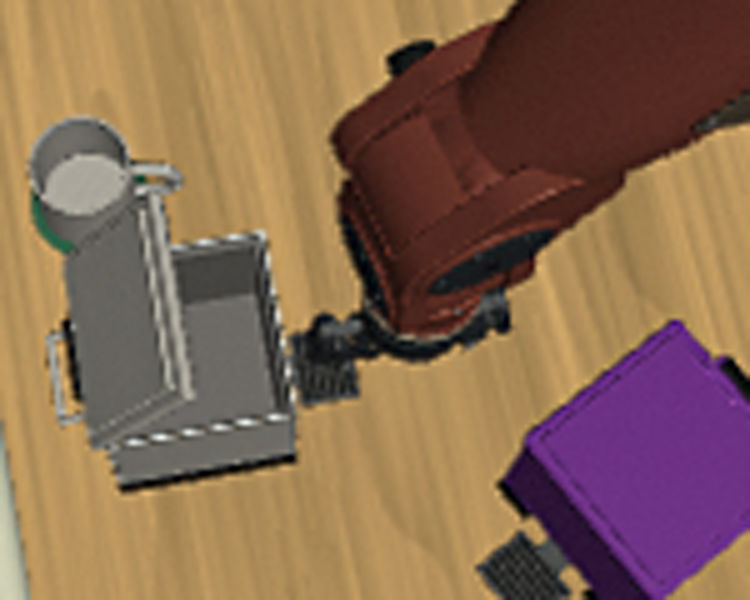

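The lid's front edge runs from about (158,192) to (190,397) in the crop, which puts it near 1.1 rad. I'll add a little more press and hold for over 3 s.

Emit:
servo_tool([
  {"travel": [0, 0, 0.5], "turn": 0},
  {"travel": [0, 0, 0], "turn": 0},
  {"travel": [0, 0, 0], "turn": 0},
  {"travel": [0, 0, 0], "turn": 0},
  {"travel": [0, 0, 0], "turn": 0},
])

```text
t: 6.88
ee_pos: [0.4607, 0.1729, 0.0011]
ee_rot: [0.0, 0.717, 0.697, 0.0]
ft_force: [-1.2, 0.1, 2.6]
opening: 1.0
```

Emit:
servo_tool([
  {"travel": [0, 0, 0], "turn": 0},
  {"travel": [0, 0, 0], "turn": 0},
  {"travel": [0, 0, 0], "turn": 0},
  {"travel": [0, 0, 0], "turn": 0},
  {"travel": [0, 0, 0], "turn": 0},
])

```text
t: 7.3
ee_pos: [0.4606, 0.1729, 0.0012]
ee_rot: [0.0, 0.717, 0.697, 0.0]
ft_force: [-0.7, -0.4, 3.1]
opening: 0.995
```

Emit:
servo_tool([
  {"travel": [0, 0, 0], "turn": 0},
  {"travel": [0, 0, 0], "turn": 0},
  {"travel": [0, 0, 0], "turn": 0},
  {"travel": [0, 0, 0], "turn": 0},
  {"travel": [0, 0, 0], "turn": 0},
])

```text
t: 7.72
ee_pos: [0.4606, 0.1729, 0.0011]
ee_rot: [0.0, 0.717, 0.697, 0.0]
ft_force: [-0.6, -2.0, 2.1]
opening: 1.003
```

Emit:
servo_tool([
  {"travel": [0, 0, 0], "turn": 0},
  {"travel": [0, 0, 0], "turn": 0},
  {"travel": [0, 0, 0], "turn": 0},
  {"travel": [0, 0, 0], "turn": 0},
  {"travel": [0, 0, 0], "turn": 0},
])

```text
t: 8.13
ee_pos: [0.4606, 0.1729, 0.0011]
ee_rot: [0.0, 0.717, 0.697, 0.0]
ft_force: [0.3, -1.2, 2.4]
opening: 1.0
```

Emit:
servo_tool([
  {"travel": [0, 0, 0], "turn": 0},
  {"travel": [0, 0, 0], "turn": 0},
  {"travel": [0, 0, 0], "turn": 0},
  {"travel": [0, 0, 0], "turn": 0},
  {"travel": [0, 0, 0], "turn": 0},
])

```text
t: 8.55
ee_pos: [0.4607, 0.1729, 0.0012]
ee_rot: [0.0, 0.717, 0.697, 0.0]
ft_force: [0.5, -0.2, 2.6]
opening: 0.999
```

Emit:
servo_tool([
  {"travel": [0, 0, 0], "turn": 0},
  {"travel": [0, 0, 0], "turn": 0},
  {"travel": [0, 0, 0], "turn": 0},
  {"travel": [0, 0, 0], "turn": 0},
  {"travel": [0, 0, 0], "turn": 0},
])

```text
t: 8.97
ee_pos: [0.4606, 0.1729, 0.0011]
ee_rot: [0.0, 0.717, 0.697, 0.0]
ft_force: [1.2, -1.9, 3.7]
opening: 0.997
```

Emit:
servo_tool([
  {"travel": [0, 0, 0], "turn": 0},
  {"travel": [0, 0, 0], "turn": 0},
  {"travel": [0, 0, 0], "turn": 0},
  {"travel": [0, 0, 0], "turn": 0},
  {"travel": [0, 0, 0], "turn": 0},
])

```text
t: 9.38
ee_pos: [0.4606, 0.1729, 0.0011]
ee_rot: [0.0, 0.717, 0.697, 0.0]
ft_force: [0.6, 0.0, 2.7]
opening: 0.996
```

Emit:
servo_tool([
  {"travel": [0, 0, 0], "turn": 0},
  {"travel": [0, 0, 0], "turn": 0},
  {"travel": [0, 0, 0], "turn": 0},
  {"travel": [0, 0, 0], "turn": 0},
  {"travel": [0, 0, 0], "turn": 0},
])

```text
t: 9.8
ee_pos: [0.4606, 0.1729, 0.0011]
ee_rot: [0.0, 0.717, 0.697, 0.0]
ft_force: [0.1, 0.1, 2.7]
opening: 0.996
```

```bash
python3 - <<'E'
from plant import robot
import cv2,numpy as np
for n in("side",):
    c=robot.read_camera(n); cv2.imwrite(f"pics/{n}7.png",c["img"])
cv2.imwrite("pics/s7c.png",cv2.resize(cv2.imread("pics/side7.png")[180:300,200:350],None,fx=5,fy=5,interpolation=cv2.INTER_CUBIC))
s=robot.read_state();print(s["ee_pos"],s["ft_force"],s["t"])
E
```

```text
[0.46057316 0.17291798 0.00111012] [ 0.49406063 -0.41481286  2.53477712] 9.85
```

View pics/s7c.png

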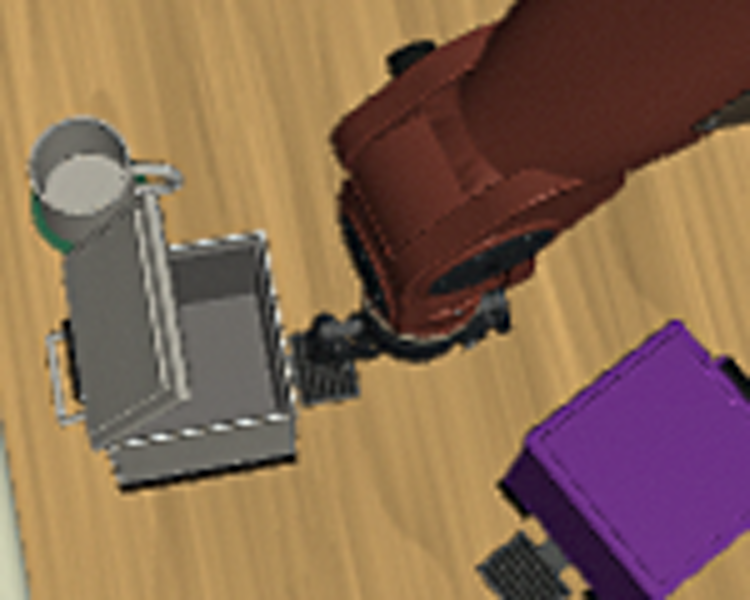

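The lid is at about 1.13 rad, held for over 3.5 s with about 2.5 N on the pedal. Now I'll ease it up at roughly 12 mm/s or less (about 0.7 rad/s).

Emit:
servo_tool([
  {"travel": [0, 0, -0.5], "turn": 0},
  {"travel": [0, 0, -1], "turn": 0},
  {"travel": [0, 0, -1], "turn": 0},
  {"travel": [0, 0, -1], "turn": 0},
  {"travel": [0, 0, -1], "turn": 0},
])

```text
t: 10.27
ee_pos: [0.4606, 0.1729, 0.0058]
ee_rot: [0.0, 0.717, 0.697, 0.0]
ft_force: [0.7, -0.4, 3.2]
opening: 0.997
```

Emit:
servo_tool([
  {"travel": [0, 0.2, -1], "turn": 0},
  {"travel": [0, 0, -1], "turn": 0},
  {"travel": [0, 0, -1], "turn": 0},
  {"travel": [0, 0, -1], "turn": 0},
  {"travel": [0, 0, -1], "turn": 0},
])

```text
t: 10.68
ee_pos: [0.4608, 0.1729, 0.0108]
ee_rot: [0.0, 0.717, 0.697, 0.0]
ft_force: [-0.1, -0.5, 4.9]
opening: 0.998
```

Emit:
servo_tool([
  {"travel": [0, 0.2, -1], "turn": 0},
  {"travel": [0, 0, -1], "turn": 0},
  {"travel": [0, 0, -1], "turn": 0},
  {"travel": [0, 0, -1], "turn": 0},
  {"travel": [0, 0, -1], "turn": 0},
])

```text
t: 11.1
ee_pos: [0.4612, 0.1729, 0.0158]
ee_rot: [0.0, 0.717, 0.697, 0.0]
ft_force: [-0.3, 0.3, 4.9]
opening: 1.002
```

Emit:
servo_tool([
  {"travel": [0, 0.2, -0.8], "turn": 0},
  {"travel": [0, 0, -0.8], "turn": 0},
  {"travel": [0, 0, -0.6], "turn": 0},
  {"travel": [0, 0, -0.6], "turn": 0},
  {"travel": [0, 0, -0.5], "turn": 0},
])

```text
t: 11.52
ee_pos: [0.4615, 0.1729, 0.0191]
ee_rot: [0.0, 0.717, 0.697, 0.0]
ft_force: [0.8, 0.0, 5.4]
opening: 1.0
```

Emit:
servo_tool([
  {"travel": [0, 0.1, -0.5], "turn": 0},
  {"travel": [0, 0, -0.5], "turn": 0},
  {"travel": [0, 0, -0.5], "turn": 0},
  {"travel": [0, 0, -0.5], "turn": 0},
  {"travel": [0, 0, -0.5], "turn": 0},
])

```text
t: 11.93
ee_pos: [0.4617, 0.1729, 0.0216]
ee_rot: [0.0, 0.717, 0.697, 0.0]
ft_force: [1.1, -0.6, 0.7]
opening: 1.001
```

Emit:
servo_tool([
  {"travel": [0, 0, -0.5], "turn": 0},
  {"travel": [0, 0, -0.5], "turn": 0},
  {"travel": [0, 0, -0.5], "turn": 0},
  {"travel": [0, 0, -0.5], "turn": 0},
  {"travel": [0, 0, -0.5], "turn": 0},
])

```text
t: 12.35
ee_pos: [0.461, 0.1729, 0.0238]
ee_rot: [-0.0, 0.717, 0.697, -0.0]
ft_force: [-0.5, 1.6, 0.1]
opening: 1.0
```

```bash
python3 - <<'E'
from plant import robot
import cv2,numpy as np
for n in("side",):
    c=robot.read_camera(n); cv2.imwrite(f"pics/{n}8.png",c["img"])
cv2.imwrite("pics/s8c.png",cv2.resize(cv2.imread("pics/side8.png")[180:300,200:350],None,fx=5,fy=5,interpolation=cv2.INTER_CUBIC))
s=robot.read_state();print(s["ee_pos"],s["ft_force"],s["t"])
E
```

```text
[0.46111529 0.1729088  0.02391095] [ 0.20078421 -0.06210674 -0.08003973] 12.4
```

View pics/s8c.png

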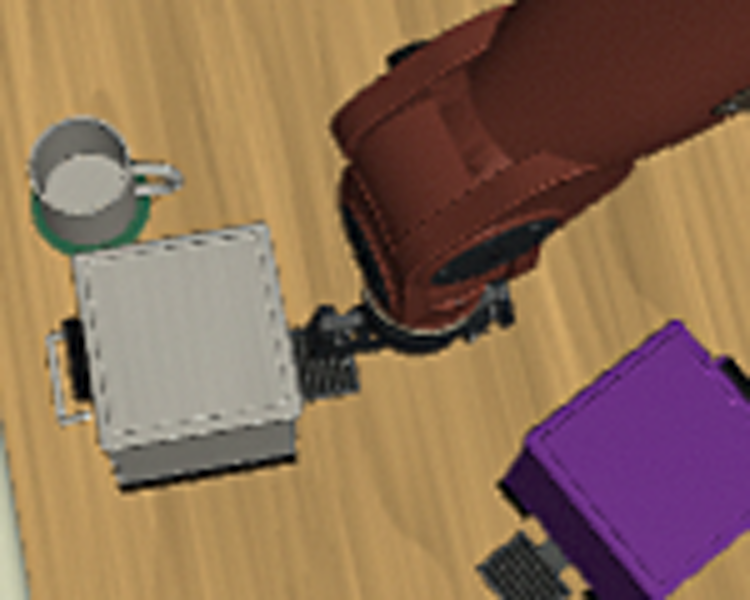

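The lid is shut, the force is zero, and the bin stands where it did: its lid corners match the earlier crop at (265,225) and (300,410). I'll retreat straight up.

Emit:
servo_tool([
  {"travel": [0, 0, -4], "turn": 0},
  {"travel": [0, 0, -10], "turn": 0},
  {"travel": [0, 0, -20], "turn": 0},
  {"travel": [0, -5, -25], "turn": 0},
  {"travel": [0, -5, -25], "turn": 0},
])

```text
t: 12.82
ee_pos: [0.451, 0.1731, 0.1094]
ee_rot: [-0.0, 0.717, 0.697, -0.0]
ft_force: [1.1, -0.3, 0.4]
opening: 1.0
```

Emit:
servo_tool([
  {"travel": [0, 0, -30], "turn": 0},
  {"travel": [0, 0, -30], "turn": 0},
  {"travel": [0, 0, -30], "turn": 0},
  {"travel": [0, 0, -30], "turn": 0},
  {"travel": [0, 0, -15], "turn": 0},
])

```text
t: 13.23
ee_pos: [0.4522, 0.1734, 0.2474]
ee_rot: [0.001, 0.717, 0.697, 0.002]
ft_force: [0.7, -0.1, 0.7]
opening: 1.001
```

Emit:
servo_tool([
  {"travel": [0, 0, 0], "turn": 0},
  {"travel": [0, 0, 0], "turn": 0},
  {"travel": [0, 0, 0], "turn": 0},
  {"travel": [0, 0, 0], "turn": 0},
  {"travel": [0, 0, 0], "turn": 0},
])

```text
t: 13.65
ee_pos: [0.4505, 0.173, 0.2419]
ee_rot: [-0.001, 0.717, 0.697, -0.001]
ft_force: [-0.3, -0.7, -0.3]
opening: 1.0
```

```bash
python3 - <<'E'
from plant import robot
import cv2,numpy as np
for n in("side","top"):
    c=robot.read_camera(n); cv2.imwrite(f"pics/{n}9.png",c["img"])
    d=cv2.absdiff(c["img"],cv2.imread(f"pics/{n}0.png")).max(2); cv2.imwrite(f"pics/d{n}9.png",np.hstack([d]))
s=robot.read_state();print(s["ee_pos"],s["ft_force"],s["t"])
a=cv2.resize(cv2.imread("pics/dside9.png"),None,fx=.75,fy=.75);b=cv2.resize(cv2.imread("pics/side9.png"),None,fx=.75,fy=.75)
cv2.imwrite("pics/cmp9.png",np.hstack([a,b]))
E
```

```text
[0.45079915 0.17306467 0.24215974] [-0.29178206  0.12904127  0.44288166] 13.75
```

View pics/cmp9.png

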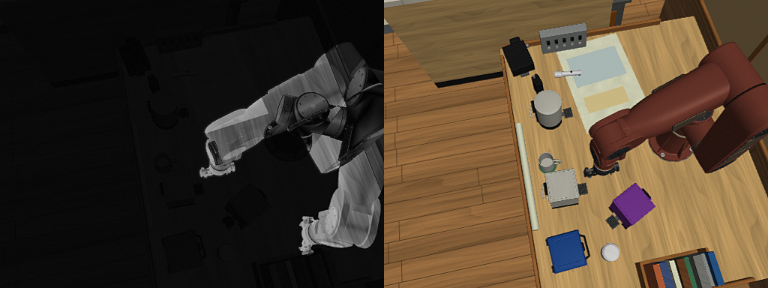

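The difference picture shows only the arm: no bin or object changed, both lids are shut, and the gripper is free. I'm handing in.

```bash
python3 -c "
from plant import robot
print(robot.job_done())"
```

```text
the job is handed in; nothing more can be done
None
```

I worked the square steel bin by its pedal alone and handed the job in at about 13.8 s; no verdict is reported. The tool could only turn about its own axis, so it could not lean away from the bin. I used the finger nearest the bin, with the gripper fully open, to keep the gripper's body clear of the front wall.

- **Opening:** the pedal took at most about 5.5 N. In the side picture the lid reached about 1.1 rad, fully up or very nearly so.
- **Hold:** I held it there for about 3.5 s with 2 to 4 N on the pedal.
- **Closing:** I eased the pedal up at about 6 to 12 mm/s, so the lid came down at roughly 0.7 rad/s or less. Contact force fell to zero as the lid shut.
- **Last checks:** the side picture taken just before handing in, compared with the first one, shows only the arm changed. The square bin, round bin and other things stand where they did, both lids are shut, and the gripper is clear at z = 0.24 m with no force.

My first height for the tread's outer edge, from the side and top views, came out at 20 mm against the stated 34 mm. The wrist and top views then gave 30 to 33 mm, and contact came close to the stated height. Lid angles are read from pictures, good to about 0.05 rad.

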